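Feed the sample carrier across the gap into the analyser

ROBOT

A 6-joint arm with a two-finger parallel gripper is mounted at the origin on the work surface. World frame = base frame: x ahead of the robot, y to its left, z up, the work surface at z = 0. Lengths are in m, angles in rad, forces in N, time in s.
With the tool pointing down it reaches from about 0.25 to 0.8 m from the base axis. Payload 3.9 kg.
Tool frame: the origin (TCP) lies between the finger pads; the fingertips stand 19 mm ahead of it and the grasp point (between the pads) is the TCP; z points along the fingers, y is the line along which they close (so a half turn about z gives the same grasp; the last joint's range is limited). The gripper opens to 85 mm and grips with 20 to 120 N. Pads are 22 mm wide; open, the fingers measure 114 mm over their backs; the gripper's body (76 mm by 85 mm) begins 54 mm behind the grasp point. The pads swing forward as they close: fully open they stand 13 mm farther back than shut.
Start: joints at [-1.273, 0.26, -0.138, 1.173, 0, 1.571], TCP at [0.154, -0.502, 0.25] pointing down, gripper open.
Joint ranges: [-2.78, 2.78], [-0.83, 1.72], [-1.28, 1.37], [-1.9, 2.12], [-1.57, 1.48], [-3.14, 3.14]. Speed limits (rad/s): [2.57, 2.57, 3.14, 3.14, 3.14, 3.14].

INTERFACE

Orientations are given as a rotation vector (axis times angle).
In Python, from rig import ctrl, viewer gives the robot as it stands.
- The arm moves only by the shell command python3 -m crank 'ROWS'. ROWS is a JSON object of lists of equal length, an entry for each row: "fingers": the opening, from 0 (shut) to 1 (fully open); "offset": the shift along the tool's x, y, z each as a share of 0.1 m, from -1 to 1, a list of three; "turn": the turn, a rotation vector about the tool's x, y, z each as a share of 0.08 rad, from -1 to 1, a list of three. A call has 1 to 20 rows; each row shifts and turns the commanded pose from where the row before left it, along the tool's axes as they then stand; what a row does not reach is not made up. A row lasts 1/10 s, in which the tool goes at most 50 mm and 8.59 degrees, less where a joint would pass 70% of its speed; a pose out of reach is approached as far as the arm can. A call with a number of a shift or a turn outside -1 to 1 is refused whole. A call with a gripper value outside its range is refused whole. The fingers move at their own pace and stop on an object; the grip force is fixed at half the most. Time passes only in rows, so rows that do not move let the fingers close. It gives the time, the measured TCP pose, the force, the opening and the grip force at its end, in the units of the state.
- ctrl.get_state(): the state, without advancing time (a new reading comes with each control period).
- viewer.snapshot(name): name is "side" or "top" or "wrist"; returns a dict with "img" (420x560x3 uint8, red, green, blue), "intrinsics" (3x3 intrinsics, pixels), "k1" (the pictures are not rectified: a ray, as slopes to the right and down, at radius r is drawn at 1 + k1 r^2 times it, then the intrinsics apply), "R" (3x3) and "t" (3): a world point X has camera coordinates R X + t; the wrist camera has in their place "T_tool_cam" (4x4, takes a point from camera to tool coordinates, whose origin is the TCP and whose axes are the flange's). Camera axes: x right, y down, z forward; pixel columns grow to the right and rows downward; lengths in m; the calibration is good to about 2 mm. A picture is of the moment at which its call begins: read the wrist's pose just before it. There is no depth.
- ctrl.finish_job(): hands the job in; it is judged then, once.
The state is a dict: "t": time; "qpos": joint angles; "joint_velocities": joint speeds; "tau": joint torques, N m; "eef_pos": TCP position; "ee_rot": TCP orientation; "ft_force": force on the tool from outside, world axes, zero at the start; "wrist_torque": the same for the moment, N m; "finger_gap": finger opening in m; "grasp_force": force on a finger pad.
Only numpy, scipy, OpenCV 4.12 (cv2) and the standard library are available. Lean on these libraries where they do the work, as an engineer would, in place of code of your own. Each camera call takes 0.05 s, during which the arm holds its last target. There are 200 camera calls.

TASK

Slide the loaded sample carrier off the transfer stand, across the open gap, onto the analyser's sampler deck and fully home against the end stop, then swing the keeper shut across the deck mouth behind it. The filled tubes make its inner end heavy and neither end may sag into the gap: bear down on the rubber thumb ledge while the inner end hangs over the gap, let it down gently onto the deck, and take the weight off the ledge before the tail leaves the stand. Use a light hand throughout, keep off the tubes and leave everything else where it is.

Things in the scene. Friction and masses are not known exactly. Their poses are not given: they have to be found in the camera images.
- carrier: Sample carrier, 200 mm long (y), 96 wide, 0.7-0.95 kg. Origin: centre of its flat underside, z up; -y is the inner end, which goes in first. Along y: aluminium block with tubes -96 to -24, white empty rack -24 to +64 (top 44 above the underside), thumb ledge +64 to +100. The rack's upright rear face (y +64, 34 tall) is the face to push. Slides on the metal with friction about 0.35.
- thumb_ledge (a point): Middle of the carrier's thumb ledge, on the top of its black rubber pad: at the carrier's y +82 mm, 10 mm above its underside. The ledge is 36 mm deep (18 each way from here along y) and 96 wide. Bear down here with about 9 to 14 N (never over 20) while the inner end hangs over the gap; a few N here tip the tail down once it has left the stand.
- nose (a point): Middle of the carrier's inner end (y -100 mm) at underside level; rounded, 4 mm radius. The centre of mass lies only about 50 mm behind it: unaided, the carrier tips when the nose is farther than that past the stand's lip.
- stand: Transfer stand of bent steel, fixed. Origin under the middle of its lip (edge at the gap), 71.5 mm below it; its y runs away from the analyser, so the carrier leaves towards -y. Top flat, 232 long, side rails 14 high and 101 apart; a side shelf at +x holds a vial. It leans back: its top rises towards the lip by 0.5 to 2.5 degrees, differing each time, so the thumb ledge rises as the carrier goes.
- lip (a point): Middle of the stand's rounded lip, at the level of its top. Height differs each time; readings are good to about 2 mm, so the load on the ledge must be felt.
- analyser: White analyser, 355 mm tall, fixed, with a sampler deck in front. Origin at foot level under the middle of the deck's mouth (edge at the gap); -y is the way in. Deck top 70 mm above the origin, 1.5 lower than the stand's lip. Rails 102 apart, 14 high, flared at the mouth; black end stop with its face at y -215. A sampling head hangs 120 above the deck's inner 62 mm.
- mouth (a point): Middle of the deck's rounded mouth edge, at deck-top level. The stand is in line with the deck; the gap from here to the stand's lip is 95 to 110 mm and open down to the table.
- home (a point): Point on the deck top where the carrier's origin lies when it is home, its nose against the end stop: y = -115 mm in the analyser's frame. Axes as the analyser's.
- tubes: The 12 filled tubes in the carrier's aluminium block, fixed in it, caps 16 mm across, tops 73 mm above the carrier's underside; same origin and axes as the carrier. Not to be touched.
- keeper (a joint): Keeper: flat steel arm, 12 mm wide, 62 long, just above the deck, on an upright pin at the mouth's +x corner. 0 = open, pointing back over the gap (analyser's +y); 1.57 = shut across the mouth (pointing to the analyser's -x), 3 mm behind the home carrier's tail. Grows anticlockwise seen from above; friction, about 1 N at the post, keeps it where it is left.
- keeper_hinge (a point): The keeper's pin axis at deck height: x = +72 mm, y = -6 mm in the analyser's frame.
- keeper_post (a point): Top of the upright black finger post on the keeper arm: 12 mm across, 52 mm from the pin axis; the post stands from 9 to 45 mm above the deck, and this point is its top centre.
- vial: Small amber vial with a green cap, 26 mm across, 48 mm tall, on the stand's side shelf; origin under its centre. Bystander.
- timer: White round timer, 60 mm across, 26 mm tall, on the near side of the sampler deck; origin under its centre. Bystander.
- pen: Red pen, 149 mm long, lying on the table near the robot; origin under its middle. Bystander.
- reagent: White reagent bottle, 68 mm across, 140 mm tall, at the back of the table. Bystander.
- tipbox: Blue pipette-tip box with a clear lid, 85 by 122 by 73 mm, at the back. Bystander.
- slidebox: Small white and blue carton, 85 by 60 by 35 mm, at the back. Bystander.

How it is judged:
By the outcome, as a careful person would: the job done as asked, in the order asked, and still so for the second after the job is handed in, with the robot touching nothing.
It also fails if it takes over 72 s, if anything falls off the work surface, if the arm or the gripper's body presses on something with over 40 N, if the wrist force passes 120 N, or if a joint passes its speed limit or range.

## Working session

There is one attempt and no reset: what is moved stays moved. The work goes in short steps, Python scripts to look and compute and a shell command to move; the robot and the scene stay as the last step left them, time stands still between calls to the robot, and variables do not carry over. Pictures are saved under pics/ and viewed, at most 10 in all, crops included, and the job is handed in when it is done.

```bash
mkdir -p pics; ls; python3 - <<'E'
from rig import ctrl, viewer
import cv2,json,numpy as np,pickle
s=ctrl.get_state(); print({k:np.round(v,4).tolist() for k,v in s.items()})
d={}
for n in("side","top","wrist"):
    d[n]=viewer.snapshot(n); cv2.imwrite(f"pics/{n}0.png",cv2.cvtColor(d[n]["img"],cv2.COLOR_RGB2BGR))
    print(n,{k:np.round(v,4).tolist() for k,v in d[n].items() if k!="img"})
pickle.dump((s,d),open("d0.pkl","wb"))
E
```

```text
pics
{'t': 0.0, 'qpos': [-1.273, 0.2607, -0.1394, 1.1727, -0.0, 1.5708], 'joint_velocities': [-0.0001, 0.0018, 0.0015, -0.0012, -0.0008, 0.0007], 'tau': [0.0027, -40.5678, 25.3924, 0.0187, 0.0003, -0.0], 'eef_pos': [0.1538, -0.5013, 0.2495], 'ee_rot': [-3.1049, -0.4657, 0.0005], 'ft_force': [0.0695, 0.6593, -0.1192], 'wrist_torque': [-0.0288, 0.0288, -0.0131], 'grasp_force': 0.0, 'finger_gap': 0.0853}
side {'intrinsics': [[496.1293, 0.0, 272.434], [0.0, 496.1293, 210.5285], [0.0, 0.0, 1.0]], 'k1': -0.0069, 'R': [[-0.7213, -0.6925, 0.0144], [-0.3584, 0.3554, -0.8633], [0.5927, -0.6278, -0.5045]], 't': [0.4611, 0.2505, 0.7899]}
top {'intrinsics': [[419.869, 0.0, 282.4911], [0.0, 419.869, 217.6624], [0.0, 0.0, 1.0]], 'k1': -0.0425, 'R': [[0.0263, -0.9995, -0.0201], [-0.9824, -0.0222, -0.1856], [0.1851, 0.0247, -0.9824]], 't': [0.0781, 0.5609, 0.7841]}
wrist {'intrinsics': [[376.3445, 0.0, 276.4718], [0.0, 376.3445, 213.1206], [0.0, 0.0, 1.0]], 'k1': -0.1044, 'T_tool_cam': [[-0.0004, -0.9647, -0.2634, 0.066], [1.0, -0.0004, -0.0001, 0.0009], [-0.0, -0.2634, 0.9647, -0.1245], [0.0, 0.0, 0.0, 1.0]]}
```

View pics/top0.png

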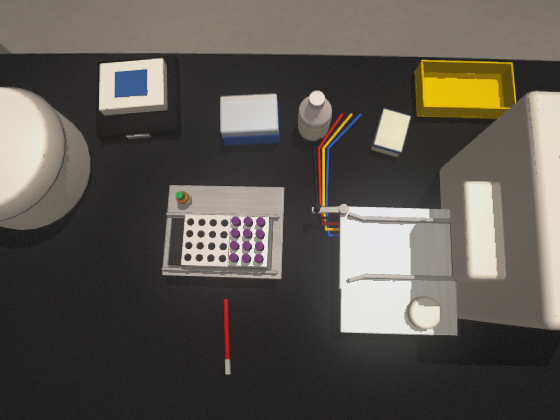

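View pics/side0.png

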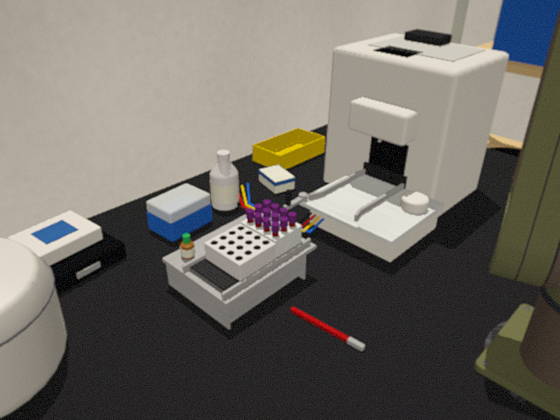

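Top view: image up is +x and image right is −y. The stand spans about u 163–284, v 187–278, the deck mouth is at u≈340, and the keeper post is at (343,210). The side view agrees, with the carrier fully on the stand. I'll zoom in for the edges.

```bash
cat > h.py <<'E'
import numpy as np,cv2
def ray(c,u,v):
    K=c["intrinsics"]; d=np.array([c["k1"],0,0,0,0.])
    p=cv2.undistortPoints(np.array([[[u,v]]],float),K,d,None,None,None) if 0 else cv2.undistortPointsIter(np.array([[[u,v]]],float),np.array(K),d,None,None,(3,50,1e-9))
    x,y=p[0,0]; R=np.array(c["R"]);t=np.array(c["t"])
    return -R.T@t, R.T@np.array([x,y,1])
def onz(c,u,v,z):
    o,d=ray(c,u,v); return o+d*(z-o[2])/d[2]
def tri(c1,p1,c2,p2):
    (a,d),(b,e)=ray(c1,*p1),ray(c2,*p2)
    s=np.linalg.lstsq(np.c_[d,-e],b-a,rcond=None)[0]; P,Q=a+s[0]*d,b+s[1]*e
    return (P+Q)/2,np.linalg.norm(P-Q)
def proj(c,X):
    R=np.array(c["R"]); return cv2.projectPoints(np.array([X],float),cv2.Rodrigues(R)[0],np.array(c["t"],float),np.array(c["intrinsics"]),np.array([c["k1"],0,0,0,0.]))[0][0,0]
def wristcam(s,c):
    T=np.eye(4); T[:3,:3]=cv2.Rodrigues(np.array(s["ee_rot"]))[0]; T[:3,3]=s["eef_pos"]
    M=np.linalg.inv(T@np.array(c["T_tool_cam"])); return dict(c,R=M[:3,:3],t=M[:3,3])
E
python3 - <<'E'
import pickle,cv2
s,d=pickle.load(open("d0.pkl","rb"))
im=d["top"]["img"][175:345,155:465,::-1]; cv2.imwrite("pics/topz.png",cv2.resize(im,None,fx=2.5,fy=2.5,interpolation=cv2.INTER_CUBIC))
im=d["side"]["img"][160:330,155:445,::-1]; cv2.imwrite("pics/sidez.png",cv2.resize(im,None,fx=2.7,fy=2.7,interpolation=cv2.INTER_CUBIC))
E
```

```text
(no output)
```

View pics/topz.png

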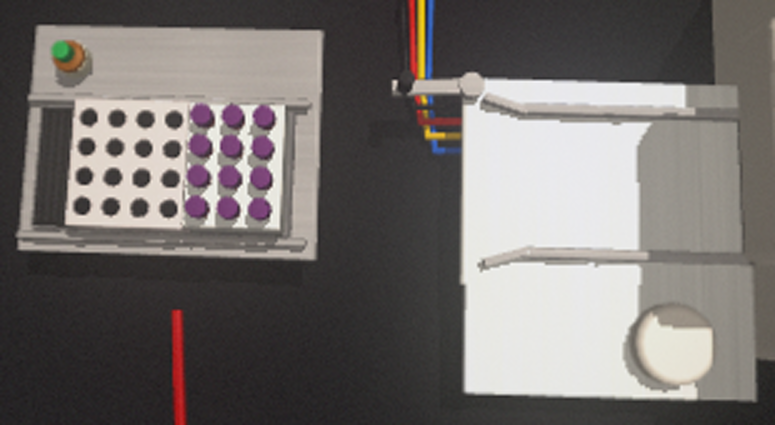

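View pics/sidez.png

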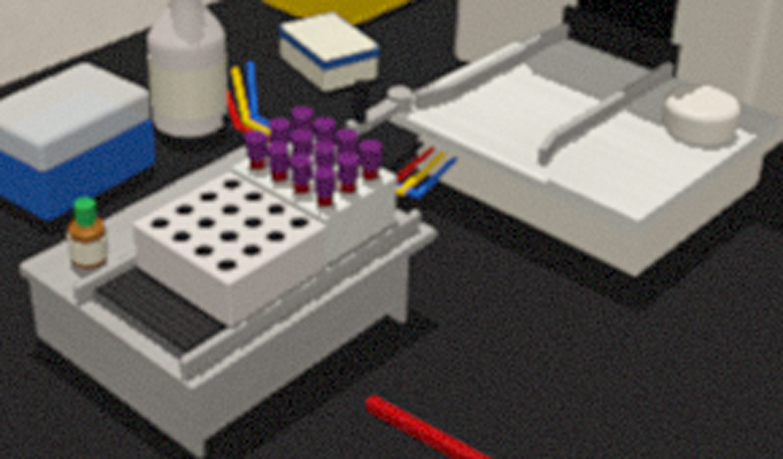

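Zoomed views: stand lip corners are at top-zoom (322,31) and (316,259), mouth corners at (461,83) and (465,393), and rack rear top corners at (75,100) and (66,223). The keeper post is at (405,80) and its pin at (471,87).

```bash
python3 - <<'E'
import pickle;from h import *
s,d=pickle.load(open("d0.pkl","rb")); T,S=d["top"],d["side"]
t=lambda x,y:(155+(x+.5)/2.5-.5,175+(y+.5)/2.5-.5); q=lambda x,y:(155+(x+.5)/2.7-.5,160+(y+.5)/2.7-.5)
for n,a,b in [("lip-",(316,259),(436,236)),("mouth-",(465,393),(640,218)),("rackrear+",(75,100),(136,228)),("rackrear-",(66,223),(230,283)),
  ("post",(405,76),(352,124)),("pin",(471,83),(400,92)),("standback-",(19,248),(190,378)),("tubeR-top",(261,208),(325,170)),("capfar",(202,115),(257,136)),("capR+",(264,115),(302,113))]:
    print(n,*np.round(tri(T,t(*a),S,q(*b)),4))
for z in(.07,.08): print("lip+",onz(T,*t(322,31),z),"lip-",onz(T,*t(316,259),z),"m+",onz(T,*t(461,83),z),"m-",onz(T,*t(465,393),z))
# caps centroid
hsv=cv2.cvtColor(T["img"],cv2.COLOR_RGB2HSV); m=cv2.inRange(hsv,(130,80,40),(165,255,255))
n,l,st,c=cv2.connectedComponentsWithStats(m)
P=np.array([onz(T,*c[i],.14)for i in range(1,n) if st[i,4]>15]); print(len(P)); print(np.round(P,4))
E
```

```text
Traceback (most recent call last):
ValueError: setting an array element with a sequence. The requested array has an inhomogeneous shape after 1 dimensions. The detected shape was (2,) + inhomogeneous part.
```

```bash
python3 - <<'E'
import pickle;from h import *
s,d=pickle.load(open("d0.pkl","rb")); T,S=d["top"],d["side"]
t=lambda x,y:(155+(x+.5)/2.5-.5,175+(y+.5)/2.5-.5); q=lambda x,y:(155+(x+.5)/2.7-.5,160+(y+.5)/2.7-.5)
for n,a,b in [("lip-",(316,259),(436,236)),("mouth-",(465,393),(640,218)),("rackrear+",(75,100),(136,228)),("rackrear-",(66,223),(230,283)),
  ("post",(405,76),(352,124)),("pin",(471,83),(400,92)),("standback-",(19,248),(190,378)),("tubeR-top",(261,208),(325,170)),("capfar",(202,115),(257,136)),("capR+",(264,115),(302,113))]:
    r=tri(T,t(*a),S,q(*b)); print(n,np.round(r[0],4),round(r[1],4))
for z in(.07,.08): print(*[np.round(onz(T,*t(*p),z)[:2],4) for p in((322,31),(316,259),(461,83),(465,393))])
hsv=cv2.cvtColor(T["img"],cv2.COLOR_RGB2HSV); m=cv2.inRange(hsv,(130,80,40),(165,255,255))
n,l,st,c=cv2.connectedComponentsWithStats(m)
P=np.array([onz(T,*c[i],.14)for i in range(1,n) if st[i,4]>15]); print(len(P)); print(np.round(P[:,:2],4).tolist())
E
```

```text
lip- [0.4376 0.0905 0.0639] 0.0019
mouth- [ 0.341  -0.0231  0.0714] 0.0024
rackrear+ [0.549  0.2735 0.1056] 0.0038
rackrear- [0.4567 0.2735 0.1084] 0.0028
post [0.5809 0.0243 0.0717] 0.0025
pin [ 0.5736 -0.0257  0.0849] 0.0024
standback- [0.4406 0.3203 0.0693] 0.0007
tubeR-top [0.4824 0.1392 0.1184] 0.0275
capfar [0.5347 0.1732 0.1406] 0.0006
capR+ [0.5353 0.1286 0.1411] 0.0014
[0.6174 0.091 ] [0.4382 0.0909] [ 0.5776 -0.019 ] [ 0.3419 -0.0226]
[0.6147 0.0908] [0.4378 0.0907] [ 0.5755 -0.0179] [ 0.3427 -0.0214]
12
[[0.5358, 0.1743], [0.5356, 0.1521], [0.5355, 0.1295], [0.5137, 0.1744], [0.5137, 0.1524], [0.5133, 0.1299], [0.4921, 0.1748], [0.4915, 0.1524], [0.4913, 0.1302], [0.4697, 0.1753], [0.4698, 0.1528], [0.4694, 0.13]]
```

```bash
python3 -m crank '{"fingers":[0,0,0,0,0,0,0,0,0,0,0,0,0,0,0],"turn":[[0,0,0.93],[0,0,0.93],[0,0,0.93],[0,0,0.93],[0,0,0],[0,0,0],[0,0,0],[0,0,0],[0,0,0],[0,0,0],[0,0,0],[0,0,0],[0,0,0],[0,0,0],[0,0,0]],"offset":[[0,0,0],[0,0,0],[0,0,0],[0,0,0],[0.13,-0.45,0],[0.13,-0.45,0],[0.13,-0.45,0],[0.13,-0.45,0],[0.13,-0.45,0],[0.13,-0.45,0],[0.13,-0.45,0],[0.13,-0.45,0],[0.13,-0.45,0],[0.13,-0.45,0],[0,0,0]]}'
```

```text
t: 1.65
eef_pos: [0.2848, -0.0465, 0.2504]
ee_rot: [-3.139, -0.023, -0.002]
ft_force: [-0.6, -0.2, 0.5]
finger_gap: 0.0002
grasp_force: 0.0
```

```bash
python3 -m crank '{"fingers":[0,0,0,0,0,0,0,0,0,0,0,0],"turn":[[0,0,0.18],[0,0,0],[0,0,0],[0,0,0],[0,0,0],[0,0,0],[0,0,0],[0,0,0],[0,0,0],[0,0,0],[0,0,0],[0,0,0]],"offset":[[0.22,-0.34,0],[0.22,-0.34,0],[0.22,-0.34,0],[0.22,-0.34,0],[0.22,-0.34,0],[0.22,-0.34,0],[0.22,-0.34,0],[0.22,-0.34,0],[0.22,-0.34,0],[0.2,-0.34,0],[0,0,0.3],[0,0,0]]}'
python3 - <<'E'
from rig import ctrl, viewer
import cv2,pickle,numpy as np
s=ctrl.get_state();w=viewer.snapshot("wrist");t=viewer.snapshot("top")
pickle.dump((s,w,t),open("d1.pkl","wb"));print(np.round(s["ft_force"],2),np.round(s["eef_pos"],4),np.round(s["ee_rot"],4))
cv2.imwrite("pics/w1.png",w["img"][:,:,::-1])
E
```

```text
t: 2.85
eef_pos: [0.4935, 0.1333, 0.2361]
ee_rot: [-2.99, -0.273, 0.032]
ft_force: [-1.7, -0.8, -1.0]
finger_gap: 0.0002
grasp_force: 0.0
[-1.68 -0.84 -0.97] [0.4935 0.1333 0.2361] [-2.9897 -0.2732  0.0323]
```

View pics/w1.png

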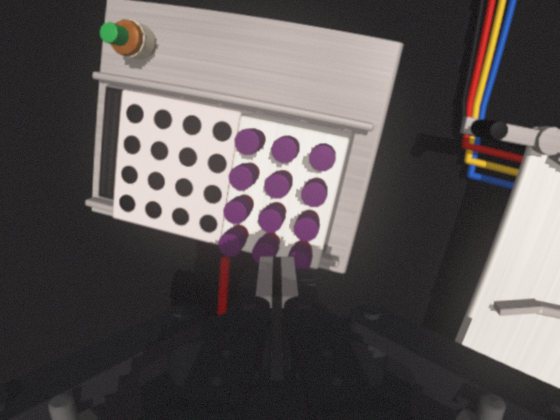

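The wrist view shows the tool still lagging, yawed and over the caps rather than above the ledge. I'll check the joints while holding.

```bash
python3 -m crank '{"fingers":[0,0],"turn":[[0,0,0],[0,0,0]],"offset":[[0,0,0],[0,0,0]]}'; python3 -c "
from rig import ctrl
s=ctrl.get_state();print(s['qpos'],s['joint_velocities'],s['ft_force'])"
```

```text
t: 3.15
eef_pos: [0.4956, 0.1341, 0.2407]
ee_rot: [-2.988, -0.274, 0.019]
ft_force: [0.5, 0.4, -0.1]
finger_gap: 0.0
grasp_force: 0.0
[ 0.18155353  0.24298933 -0.19493393  1.13276897  0.1412725   3.14039085] [ 4.43324309e-03 -1.35077716e-03  5.02927292e-06 -3.54926599e-03
  3.60384518e-04  8.40970375e-04] [ 0.51282848  0.37922005 -0.08664005]
```

```bash
python3 -m crank '{"fingers":[0,0,0,0,0,0,0,0,0,0,0,0,0,0,0,0,0,0,0],"turn":[[0,0,-1],[0,0,-1],[0,0,-1],[0,0,-1],[0,0,-1],[0,0,-1],[0,0,-1],[0,0,-1],[0,0,-1],[0,0,-1],[0,0,-1],[0,0,-1],[0,0,-1],[0,0,-1],[0,0,-1],[0,0,-1],[0,0,-1],[0,0,-0.34],[0,0,0]],"offset":[[0,0,0],[0,0,0],[0,0,0],[0,0,0],[0,0,0],[0,0,0],[0,0,0],[0,0,0],[0,0,0],[0,0,0],[0,0,0],[0,0,0],[0,0,0],[0,0,0],[0,0,0],[0,0,0],[0,0,0],[0,0,0],[0,0,0]]}'
cat >> h.py <<'E'
def fix(s,yaw=np.pi/2):
    R=cv2.Rodrigues(np.array(s["ee_rot"],float))[0]
    c,n=np.cos(yaw),np.sin(yaw); D=np.array([[c,n,0],[n,-c,0],[0,0,-1.]])
    return np.round(cv2.Rodrigues(R.T@D)[0].ravel()/.08,3)
E
python3 -c "
from rig import ctrl;from h import *
s=ctrl.get_state();print(s['qpos'],fix(s),s['eef_pos'],s['ft_force'])"
```

```text
t: 5.05
eef_pos: [0.4954, 0.1345, 0.2402]
ee_rot: [-2.138, -2.136, -0.121]
ft_force: [-0.3, 0.1, -0.1]
finger_gap: -0.0002
grasp_force: 0.0
[ 0.18231365  0.24349076 -0.19552744  1.13212958  0.14133239  1.75413353] [-0.326 -1.736 -0.013] [0.49544377 0.13451181 0.24020971] [-0.26900416  0.05691409 -0.14580668]
```

```bash
python3 -m crank '{"fingers":[0,0,0,0,0,0,0,0,0,0,0,0],"turn":[[-0.16,-0.87,0],[-0.16,-0.87,0],[0,0,0],[0,0,0],[0,0,0],[0,0,0],[0,0,0],[0,0,0],[0,0,0],[0,0,0],[0,0,0],[0,0,0]],"offset":[[0,0,0],[0,0,0],[0.3,0.01,0],[0.3,0.01,0],[0.3,0.01,0],[0.3,0.01,0],[0.3,0.01,0],[0.08,0.02,0],[0,0,0.4],[0,0,0.4],[0,0,0.3],[0,0,0]]}'
python3 - <<'E'
from rig import ctrl, viewer
from h import *
s=ctrl.get_state();w=viewer.snapshot("wrist");t=viewer.snapshot("top");print(s['qpos'],fix(s),s["eef_pos"],s["ft_force"])
a=cv2.resize(t["img"][175:290,155:300,::-1],None,fx=2.7,fy=2.7,interpolation=2);b=w["img"][:,:,::-1]
c=np.zeros((420,800,3),np.uint8);c[:310,:391]=a[:310];c[:300,400:800]=cv2.resize(b,(400,300),interpolation=3);cv2.imwrite("pics/c2.png",c)
E
```

```text
t: 6.25
eef_pos: [0.4988, 0.29, 0.1253]
ee_rot: [-2.221, -2.218, 0.017]
ft_force: [-0.2, -0.4, 0.9]
finger_gap: -0.0
grasp_force: 0.0
[ 5.26531700e-01  4.32988235e-01 -2.17610385e-01  9.31341154e-01
 -4.02726349e-05  2.09861668e+00] [-0.12   0.071 -0.016] [0.49884961 0.28995102 0.12529858] [-0.21060715 -0.42210623  0.90575191]Traceback (most recent call last):
  File "<stdin>", line 5, in <module>
ValueError: could not broadcast input array from shape (310,392,3) into shape (310,391,3)
```

```bash
python3 - <<'E'
from rig import ctrl, viewer
from h import *
s=ctrl.get_state();w=viewer.snapshot("wrist");t=viewer.snapshot("top");print(fix(s),s["eef_pos"],s["ft_force"])
a=cv2.resize(t["img"][175:290,155:300,::-1],(390,310),interpolation=2);b=w["img"][:,:,::-1]
c=np.zeros((420,800,3),np.uint8);c[:310,:390]=a;c[:300,400:800]=cv2.resize(b,(400,300),interpolation=3);cv2.imwrite("pics/c2.png",c)
E
```

```text
[-0.028  0.014 -0.012] [0.50207647 0.29197966 0.12984994] [-0.09687942  0.20238912  0.45881259]
```

View pics/c2.png

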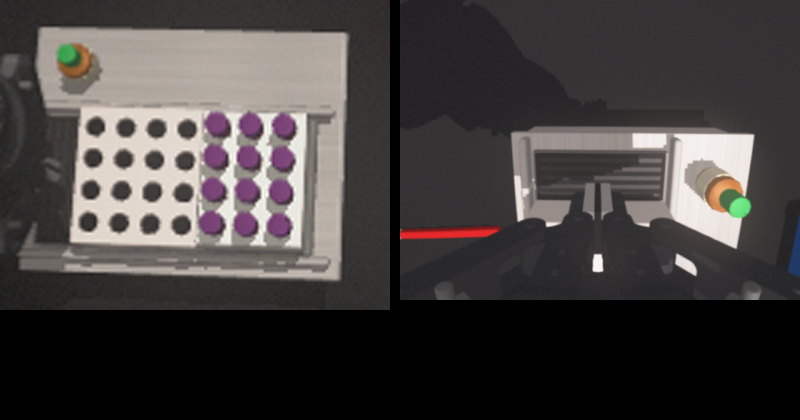

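The fingers are centred over the black ledge, behind the rack face, with the vial clear at about (725,195).

```bash
python3 -m crank '{"fingers":[0,0,0,0,0,0,0,0],"turn":[[0,0,0],[0,0,0],[0,0,0],[0,0,0],[0,0,0],[0,0,0],[0,0,0],[0,0,0]],"offset":[[0,0,0.1],[0,0,0.1],[0,0,0.1],[-0.02,0,0.02],[-0.01,0,0.01],[-0.01,0,0.01],[0,0,0.01],[0,0,0]]}'; python3 -c "
from rig import ctrl
s=ctrl.get_state();print(s['eef_pos'],s['ft_force'])"
```

```text
t: 7.25
eef_pos: [0.5022, 0.2886, 0.0946]
ee_rot: [-2.221, -2.221, 0.002]
ft_force: [0.2, 0.1, -0.4]
finger_gap: -0.0002
grasp_force: 0.0
[0.50216607 0.28858409 0.09457414] [ 0.18516065  0.11868286 -0.37185648]
```

```bash
python3 -m crank '{"fingers":[0,0,0,0,0],"turn":[[0,0,0],[0,0,0],[0,0,0],[0,0,0],[0,0,0]],"offset":[[-0.01,0,0.01],[-0.01,0,0.01],[-0.01,0,0.01],[-0.01,0,0],[0,0,0]]}'
```

```text
t: 7.75
eef_pos: [0.5027, 0.2867, 0.0931]
ee_rot: [-2.218, -2.22, -0.005]
ft_force: [-2.1, 4.2, 6.5]
finger_gap: -0.0003
grasp_force: 3.3
```

```bash
python3 -m crank '{"fingers":[0,0,0,0,0,0],"turn":[[0,0,0],[0,0,0],[0,0,0],[0,0,0],[0,0,0],[0,0,0]],"offset":[[-0.02,0,0.005],[-0.03,0,0],[-0.03,0,0],[-0.03,0,0],[-0.02,0,0],[0,0,0]]}'
```

```text
t: 8.35
eef_pos: [0.5042, 0.2748, 0.0935]
ee_rot: [-2.219, -2.221, -0.011]
ft_force: [-0.3, 4.9, 7.2]
finger_gap: 0.0004
grasp_force: 4.1
```

```bash
python3 -m crank '{"fingers":[0,0,0,0,0,0],"turn":[[0,0,0],[0,0,0],[0,0,0],[0,0,0],[0,0,0],[0,0,0]],"offset":[[-0.02,0,0.01],[-0.02,0,0],[-0.02,0,0],[-0.02,0,0],[-0.02,0,0],[0,0,0]]}'
python3 - <<'E'
from rig import ctrl, viewer
from h import *
s=ctrl.get_state();w=viewer.snapshot("wrist");t=viewer.snapshot("top");print(fix(s),s["eef_pos"],s["ft_force"])
hsv=cv2.cvtColor(t["img"],cv2.COLOR_RGB2HSV); m=cv2.inRange(hsv,(130,80,40),(165,255,255))
n,l,st,c=cv2.connectedComponentsWithStats(m)
P=np.array([onz(t,*c[i],.14)for i in range(1,n) if st[i,4]>15]); print(np.round(P[:,:2],4).tolist(),P.mean(0))
E
```

```text
t: 8.95
eef_pos: [0.5045, 0.2665, 0.0937]
ee_rot: [-2.216, -2.22, -0.016]
ft_force: [-2.3, 8.2, 13.4]
finger_gap: 0.0001
grasp_force: 7.0
[ 0.05  -0.134  0.023] [0.50445451 0.26645508 0.09369435] [-2.3216039   8.16536774 13.41423269]
[[0.5375, 0.154], [0.5375, 0.1316], [0.5369, 0.1091], [0.5159, 0.1547], [0.5156, 0.1319], [0.5153, 0.1096], [0.4938, 0.1545], [0.4933, 0.1325], [0.4932, 0.1097], [0.4717, 0.1548], [0.4716, 0.1324], [0.4711, 0.1099]] [0.50444932 0.13205499 0.14      ]
```

```bash
python3 -m crank '{"fingers":[0,0,0,0,0,0,0,0],"turn":[[0,0,0],[0,0,0],[0,0,0],[0,0,0],[0,0,0],[0,0,0],[0,0,0],[0,0,0]],"offset":[[-0.025,-0.008,-0.001],[-0.025,-0.007,-0.001],[-0.025,0,-0.001],[-0.025,0,-0.001],[-0.025,0,-0.001],[-0.025,0,-0.001],[-0.025,0,-0.001],[0,0,0]]}'
```

```text
t: 9.85
eef_pos: [0.5042, 0.2482, 0.0943]
ee_rot: [-2.219, -2.221, -0.017]
ft_force: [-0.1, 6.5, 11.8]
finger_gap: -0.0003
grasp_force: 6.1
```

```bash
python3 -m crank '{"fingers":[0,0,0,0,0,0,0,0,0],"turn":[[0,0,0],[0,0,0],[0,0,0],[0,0,0],[0,0,0],[0,0,0],[0,0,0],[0,0,0],[0,0,0]],"offset":[[-0.025,-0.005,0],[-0.025,-0.005,-0.001],[-0.025,0,0],[-0.025,0,-0.001],[-0.025,0,-0.001],[-0.025,0,0],[-0.025,0,-0.001],[-0.025,0,-0.001],[0,0,0]]}'
```

```text
t: 10.75
eef_pos: [0.5034, 0.2282, 0.0949]
ee_rot: [-2.219, -2.222, -0.018]
ft_force: [0.5, 6.4, 13.4]
finger_gap: 0.0002
grasp_force: 6.5
```

```bash
python3 -m crank '{"fingers":[0,0,0,0,0,0,0,0,0],"turn":[[0,0,0],[0,0,0],[0,0,0],[0,0,0],[0,0,0],[0,0,0],[0,0,0],[0,0,0],[0,0,0]],"offset":[[-0.025,-0.003,-0.001],[-0.025,-0.003,-0.001],[-0.025,0,-0.001],[-0.025,0,-0.001],[-0.025,0,-0.001],[-0.025,0,-0.001],[-0.025,0,-0.001],[-0.025,0,-0.001],[0,0,0]]}'
```

```text
t: 11.65
eef_pos: [0.5027, 0.208, 0.0955]
ee_rot: [-2.219, -2.222, -0.017]
ft_force: [0.4, 6.8, 12.8]
finger_gap: -0.0002
grasp_force: 6.4
```

```bash
python3 -m crank '{"fingers":[0,0,0,0,0,0],"turn":[[0,0,0],[0,0,0],[0,0,0],[0,0,0],[0,0,0],[0,0,0]],"offset":[[-0.025,0,-0.001],[-0.025,0,0],[-0.025,0,-0.001],[-0.025,0,0],[-0.025,0,-0.001],[0,0,0]]}'
python3 - <<'E'
from rig import ctrl, viewer
from h import *
s=ctrl.get_state();t=viewer.snapshot("top");print(fix(s),s["eef_pos"],s["ft_force"])
hsv=cv2.cvtColor(t["img"],cv2.COLOR_RGB2HSV); m=cv2.inRange(hsv,(130,80,40),(165,255,255))
n,l,st,c=cv2.connectedComponentsWithStats(m)
P=np.array([onz(t,*c[i],.14)for i in range(1,n) if st[i,4]>15]); print(np.round(P[:,:2],4).tolist(),P.mean(0))
E
```

```text
t: 12.25
eef_pos: [0.5028, 0.1956, 0.0959]
ee_rot: [-2.219, -2.222, -0.017]
ft_force: [-0.8, 8.1, 13.2]
finger_gap: 0.0
grasp_force: 6.7
[ 0.085 -0.111  0.017] [0.50281446 0.19555165 0.09592554] [-0.75359231  8.10677064 13.24795827]
[[0.5391, 0.0841], [0.5392, 0.0615], [0.5391, 0.0392], [0.5167, 0.0839], [0.5168, 0.0613], [0.5171, 0.0391], [0.4944, 0.0837], [0.4947, 0.0615], [0.4952, 0.0389], [0.4724, 0.0838], [0.4725, 0.0614], [0.4726, 0.0387]] [0.50580316 0.06142622 0.14      ]
```

```bash
python3 - <<'E'
import pickle;from h import *
s,d=pickle.load(open("d0.pkl","rb")); T=d["top"]
im=cv2.cvtColor(T["img"],cv2.COLOR_RGB2GRAY).astype(int)
for u in (375,390,400): print(u,im[205:235,u].tolist(), im[265:290,u].tolist())
t=lambda x,y:(155+(x+.5)/2.5-.5,175+(y+.5)/2.5-.5)
for p in((560,108),(560,118),(560,248),(560,258)): print(p,np.round(onz(T,*t(*p),.084),4))
E
```

```text
375 [66, 66, 216, 232, 233, 232, 233, 232, 232, 233, 233, 206, 192, 185, 173, 115, 118, 150, 227, 234, 233, 233, 232, 233, 233, 233, 233, 233, 234, 234] [234, 233, 234, 233, 233, 233, 234, 233, 233, 170, 195, 188, 167, 114, 155, 159, 233, 234, 233, 234, 234, 233, 232, 234, 233]
390 [65, 67, 137, 225, 232, 232, 233, 233, 233, 233, 233, 218, 187, 184, 186, 149, 104, 146, 154, 228, 233, 233, 233, 233, 234, 233, 234, 233, 233, 233] [234, 234, 233, 233, 234, 234, 233, 233, 232, 180, 193, 190, 180, 140, 144, 205, 233, 234, 233, 233, 234, 233, 233, 233, 233]
400 [64, 64, 94, 222, 233, 233, 233, 232, 232, 233, 232, 232, 194, 185, 182, 150, 105, 130, 147, 151, 228, 233, 234, 233, 233, 233, 233, 234, 233, 234] [233, 233, 234, 233, 233, 233, 232, 233, 232, 219, 184, 189, 180, 161, 125, 165, 232, 233, 233, 232, 233, 233, 232, 232, 233]
(560, 108) [ 0.5567 -0.0932  0.084 ]
(560, 118) [ 0.549  -0.0931  0.084 ]
(560, 248) [ 0.4501 -0.0916  0.084 ]
(560, 258) [ 0.4427 -0.0915  0.084 ]
```

```bash
python3 -m crank '{"fingers":[0,0,0,0,0,0,0,0,0],"turn":[[0,0,0],[0,0,0],[0,0,0],[0,0,0],[0,0,0],[0,0,0],[0,0,0],[0,0,0],[0,0,0]],"offset":[[-0.025,0.003,-0.001],[-0.025,0.003,-0.001],[-0.025,0.002,0],[-0.025,0.002,-0.001],[-0.025,0,-0.001],[-0.025,0,-0.001],[-0.025,0,-0.001],[-0.025,0,-0.001],[0,0,0]]}'
```

```text
t: 13.2
eef_pos: [0.5038, 0.1754, 0.0966]
ee_rot: [-2.219, -2.222, -0.017]
ft_force: [0.4, 7.9, 13.2]
finger_gap: 0.0001
grasp_force: 6.8
```

```bash
python3 -m crank '{"fingers":[0,0,0,0,0,0],"turn":[[0,0,0],[0,0,0],[0,0,0],[0,0,0],[0,0,0],[0,0,0]],"offset":[[-0.025,0,-0.001],[-0.025,0,0],[-0.025,0,-0.001],[-0.025,0,-0.001],[-0.025,0,0],[0,0,0]]}'
python3 - <<'E'
from rig import ctrl, viewer
from h import *
s=ctrl.get_state();t=viewer.snapshot("top");sd=viewer.snapshot("side");print(fix(s),s["eef_pos"],s["ft_force"])
hsv=cv2.cvtColor(t["img"],cv2.COLOR_RGB2HSV); m=cv2.inRange(hsv,(130,80,40),(165,255,255))
n,l,st,c=cv2.connectedComponentsWithStats(m)
P=np.array([onz(t,*c[i],.145)for i in range(1,n) if st[i,4]>15]); print(np.round(P[:,:2],4).tolist(),P.mean(0))
a=cv2.resize(sd["img"][140:270,230:430,::-1],None,fx=2.5,fy=2.5,interpolation=2);b=cv2.resize(t["img"][180:300,220:360,::-1],None,fx=2,fy=2,interpolation=2)
c=np.zeros((330,785,3),np.uint8);c[:325,:500]=a;c[:240,503:783]=b;cv2.imwrite("pics/c3.png",c)
E
```

```text
t: 13.8
eef_pos: [0.5038, 0.1631, 0.097]
ee_rot: [-2.219, -2.222, -0.018]
ft_force: [0.4, 7.1, 14.2]
finger_gap: 0.0003
grasp_force: 7.2
[ 0.085 -0.113  0.018] [0.50380251 0.16308617 0.09698174] [ 0.36704672  7.09650167 14.24542785]
[[0.5375, 0.051], [0.5376, 0.0289], [0.5379, 0.0064], [0.5156, 0.0515], [0.5156, 0.0293], [0.5156, 0.0065], [0.4935, 0.0516], [0.4936, 0.0292], [0.4934, 0.0067], [0.4717, 0.0518], [0.4716, 0.0291], [0.4715, 0.0069]] [0.50459955 0.02907897 0.145     ]
```

View pics/c3.png

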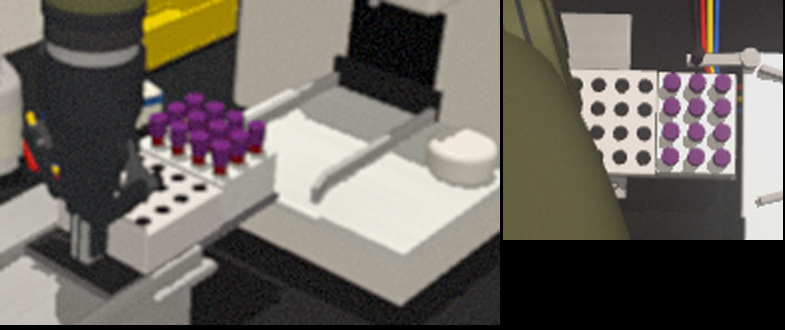

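Nose is level with the lip line, about 5 mm short of the mouth edge (carrier edge u≈735, mouth u≈743 in the right panel), aligned between the flares and held up.

```bash
python3 -m crank '{"fingers":[0,0,0,0,0,0,0,0,0],"turn":[[0,0,0],[0,0,0],[0,0,0],[0,0,0],[0,0,0],[0,0,0],[0,0,0],[0,0,0],[0,0,0]],"offset":[[-0.025,0,-0.001],[-0.025,0,-0.001],[-0.025,0,-0.001],[-0.025,0,-0.001],[-0.025,0,-0.001],[-0.025,0,-0.001],[-0.025,0,-0.001],[-0.025,0,-0.001],[0,0,0]]}'
```

```text
t: 14.8
eef_pos: [0.5037, 0.1433, 0.098]
ee_rot: [-2.218, -2.222, -0.018]
ft_force: [-0.8, 8.3, 16.8]
finger_gap: -0.0001
grasp_force: 8.3
```

```bash
python3 -m crank '{"fingers":[0,0,0,0,0],"turn":[[0,0,0],[0,0,0],[0,0,0],[0,0,0],[0,0,0]],"offset":[[0,0,-0.005],[0,0,-0.005],[0,0,-0.005],[0,0,-0.005],[0,0,0]]}'
```

```text
t: 15.3
eef_pos: [0.5036, 0.1427, 0.0996]
ee_rot: [-2.219, -2.222, -0.016]
ft_force: [-1.1, 6.8, 13.1]
finger_gap: 0.0002
grasp_force: 6.9
```

```bash
python3 -m crank '{"fingers":[0,0,0,0,0],"turn":[[0,0,0],[0,0,0],[0,0,0],[0,0,0],[0,0,0]],"offset":[[0,0,-0.005],[0,0,-0.005],[0,0,-0.005],[0,0,-0.005],[0,0,0]]}'
python3 - <<'E'
from rig import ctrl, viewer
from h import *
s=ctrl.get_state();sd=viewer.snapshot("side");t=viewer.snapshot("top");print(s["eef_pos"],s["ft_force"])
hsv=cv2.cvtColor(t["img"],cv2.COLOR_RGB2HSV); m=cv2.inRange(hsv,(130,80,40),(165,255,255))
n,l,st,c=cv2.connectedComponentsWithStats(m)
P=np.array([onz(t,*c[i],.145)for i in range(1,n) if st[i,4]>15]); print(len(P),P.mean(0))
cv2.imwrite("pics/c4.png",cv2.resize(sd["img"][150:280,220:400,::-1],None,fx=4.2,fy=4.2,interpolation=2))
E
```

```text
t: 15.8
eef_pos: [0.502, 0.1404, 0.0996]
ee_rot: [2.221, 2.222, 0.006]
ft_force: [2.1, 3.3, 7.2]
finger_gap: -0.0001
grasp_force: 3.9
[0.50199316 0.14038339 0.09957631] [2.11242357 3.34986821 7.17881352]
12 [0.50413063 0.00506788 0.145     ]
```

View pics/c4.png

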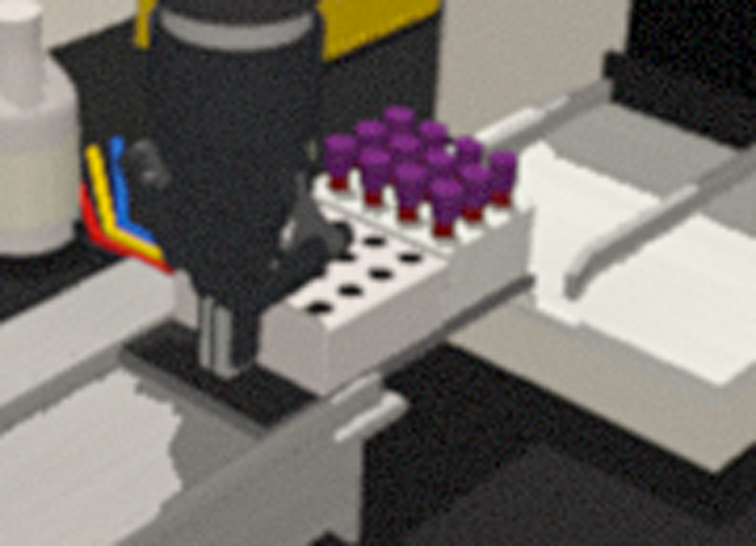

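The nose is resting on the deck mouth between the flares: the ledge height stayed at .0996 while the load fell. I'll take the weight off and push on the face only.

```bash
python3 -m crank '{"fingers":[0,0,0,0,0,0,0,0,0,0],"turn":[[0,0,0],[0,0,0],[0,0,0],[0,0,0],[0,0,0],[0,0,0],[0,0,0],[0,0,0],[0,0,0],[0,0,0]],"offset":[[0,0,-0.01],[0,0,-0.01],[0,0,-0.01],[0,0,-0.01],[0,0,-0.01],[0,0,0],[-0.01,0,0],[-0.01,0,0],[-0.01,0,0],[0,0,0]]}'
python3 -c "
from rig import ctrl;from h import *
s=ctrl.get_state();print(fix(s),s['eef_pos'],s['ft_force'])"
```

```text
t: 16.9
eef_pos: [0.4999, 0.1362, 0.103]
ee_rot: [-2.22, -2.221, 0.002]
ft_force: [0.1, 2.8, -1.7]
finger_gap: -0.0001
grasp_force: 1.2
[-0.022 -0.001  0.001] [0.49988515 0.13621272 0.10303401] [ 0.07635421  2.82853141 -1.72484484]
```

```bash
python3 -m crank '{"fingers":[0,0,0,0,0,0,0,0,0,0],"turn":[[0,0,0],[0,0,0],[0,0,0],[0,0,0],[0,0,0],[0,0,0],[0,0,0],[0,0,0],[0,0,0],[0,0,0]],"offset":[[0.02,0,0],[0,0.026,0],[-0.02,0,0],[-0.02,0,0],[-0.03,0,0],[-0.03,0,0],[-0.03,0,0],[-0.03,0,0],[-0.03,0,0],[-0.03,0,0]]}'
python3 -c "
from rig import ctrl;from h import *
s=ctrl.get_state();print(fix(s),s['eef_pos'],s['ft_force'])"
```

```text
t: 17.9
eef_pos: [0.5024, 0.1157, 0.1031]
ee_rot: [-2.221, -2.221, 0.003]
ft_force: [0.1, 2.5, -0.8]
finger_gap: -0.0002
grasp_force: 1.3
[-0.023  0.007 -0.001] [0.50241494 0.11572204 0.10305177] [ 0.14840639  2.45587617 -0.83533691]
```

```bash
python3 -m crank '{"fingers":[0,0,0,0,0,0,0,0,0,0,0,0],"turn":[[0,0,0],[0,0,0],[0,0,0],[0,0,0],[0,0,0],[0,0,0],[0,0,0],[0,0,0],[0,0,0],[0,0,0],[0,0,0],[0,0,0]],"offset":[[-0.03,0,0],[-0.03,0,0],[-0.03,0,0],[-0.03,0,0],[-0.03,0,0],[-0.03,0,0],[-0.03,0,0],[-0.03,0,0],[-0.03,0,0],[-0.03,0,0],[-0.03,0,0],[0,0,0]]}'
python3 - <<'E'
from rig import ctrl, viewer
from h import *
s=ctrl.get_state();t=viewer.snapshot("top");print(s["eef_pos"],s["ft_force"])
hsv=cv2.cvtColor(t["img"],cv2.COLOR_RGB2HSV); m=cv2.inRange(hsv,(130,80,40),(165,255,255))
n,l,st,c=cv2.connectedComponentsWithStats(m)
P=np.array([onz(t,*c[i],.145)for i in range(1,n) if st[i,4]>15]); print(len(P),P.mean(0),np.round(P[:,:2],4).tolist())
E
```

```text
t: 19.1
eef_pos: [0.5025, 0.0823, 0.1032]
ee_rot: [2.222, 2.221, -0.004]
ft_force: [-0.6, 0.4, -0.1]
finger_gap: 0.0001
grasp_force: 0.3
[0.50251565 0.08230989 0.10318537] [-0.57112671  0.37737914 -0.11526477]
7 [ 0.51448725 -0.06002512  0.145     ] [[0.5364, -0.0303], [0.5363, -0.05], [0.5366, -0.0726], [0.5143, -0.0499], [0.5144, -0.0722], [0.4927, -0.0725], [0.4708, -0.0727]]
```

```bash
python3 -m crank '{"fingers":[0,0,0,0,0,0,0,0,0,0,0,0,0],"turn":[[0,0,0],[0,0,0],[0,0,0],[0,0,0],[0,0,0],[0,0,0],[0,0,0],[0,0,0],[0,0,0],[0,0,0],[0,0,0],[0,0,0],[0,0,0]],"offset":[[-0.03,0,0],[-0.03,0,0],[-0.03,0,0],[-0.03,0,0],[-0.03,0,0],[-0.03,0,0],[-0.03,0,0],[-0.03,0,0],[-0.03,0,0],[-0.03,0,0],[-0.03,0,0],[-0.03,0,0],[-0.03,0,0]]}'
```

```text
t: 20.45
eef_pos: [0.5025, 0.0438, 0.1031]
ee_rot: [-2.221, -2.221, 0.003]
ft_force: [0.5, 2.7, -2.1]
finger_gap: 0.0001
grasp_force: 1.2
```

```bash
python3 -m crank '{"fingers":[0,0,0,0,0,0,0,0,0,0,0,0,0,0],"turn":[[0,0,0],[0,0,0],[0,0,0],[0,0,0],[0,0,0],[0,0,0],[0,0,0],[0,0,0],[0,0,0],[0,0,0],[0,0,0],[0,0,0],[0,0,0],[0,0,0]],"offset":[[-0.03,0,0],[-0.03,0,0],[-0.03,0,0],[-0.03,0,0],[-0.03,0,0],[-0.03,0,0],[-0.03,0,0],[-0.03,0,0],[-0.03,0,0],[-0.03,0,0],[-0.03,0,0],[-0.03,0,0],[-0.03,0,0],[-0.03,0,0]]}'
```

```text
t: 21.85
eef_pos: [0.5025, 0.0018, 0.1032]
ee_rot: [-2.221, -2.221, 0.002]
ft_force: [-0.7, 2.3, -0.8]
finger_gap: 0.0003
grasp_force: 1.2
```

```bash
python3 -m crank '{"fingers":[0,0,0,0,0,0,0,0,0,0,0,0,0,0,0,0],"turn":[[0,0,0],[0,0,0],[0,0,0],[0,0,0],[0,0,0],[0,0,0],[0,0,0],[0,0,0],[0,0,0],[0,0,0],[0,0,0],[0,0,0],[0,0,0],[0,0,0],[0,0,0],[0,0,0]],"offset":[[-0.03,0,0],[-0.03,0,0],[-0.03,0,0],[-0.03,0,0],[-0.03,0,0],[-0.03,0,0],[-0.03,0,0],[-0.03,0,0],[-0.03,0,0],[-0.03,0,0],[-0.03,0,0],[-0.03,0,0],[-0.03,0,0],[-0.03,0,0],[-0.03,0,0],[-0.02,0,0]]}'
```

```text
t: 23.45
eef_pos: [0.5025, -0.0453, 0.1032]
ee_rot: [-2.221, -2.221, 0.002]
ft_force: [0.1, 2.8, -0.8]
finger_gap: 0.0001
grasp_force: 1.2
```

```bash
python3 -m crank '{"fingers":[0,0,0,0,0,0,0,0],"turn":[[0,0,0],[0,0,0],[0,0,0],[0,0,0],[0,0,0],[0,0,0],[0,0,0],[0,0,0]],"offset":[[-0.015,0,0],[-0.01,0,0],[-0.01,0,0],[-0.01,0,0],[-0.01,0,0],[-0.01,0,0],[-0.01,0,0],[-0.01,0,0]]}'
```

```text
t: 24.25
eef_pos: [0.5025, -0.0535, 0.1032]
ee_rot: [-2.221, -2.221, 0.002]
ft_force: [0.4, 2.5, -1.4]
finger_gap: 0.0001
grasp_force: 1.3
```

```bash
python3 -m crank '{"fingers":[0,0,0,0,0,0,0],"turn":[[0,0,0],[0,0,0],[0,0,0],[0,0,0],[0,0,0],[0,0,0],[0,0,0]],"offset":[[-0.01,0,0],[-0.01,0,0],[-0.01,0,0],[-0.01,0,0],[-0.01,0,0],[-0.005,0,0],[0,0,0]]}'
```

```text
t: 24.95
eef_pos: [0.5026, -0.0591, 0.1032]
ee_rot: [-2.221, -2.221, 0.003]
ft_force: [0.8, 1.7, -1.8]
finger_gap: -0.0003
grasp_force: 1.0
```

```bash
python3 -m crank '{"fingers":[0,0,0,0,0],"turn":[[0,0,0],[0,0,0],[0,0,0],[0,0,0],[0,0,0]],"offset":[[-0.01,0,0],[-0.01,0,0],[-0.005,0,0],[-0.005,0,0],[0,0,0]]}'
```

```text
t: 25.45
eef_pos: [0.5028, -0.0612, 0.1033]
ee_rot: [-2.22, -2.221, -0.0]
ft_force: [0.8, 4.9, -1.1]
finger_gap: 0.0002
grasp_force: 2.8
```

```bash
python3 -m crank '{"fingers":[0,0,0,0],"turn":[[0,0,0],[0,0,0],[0,0,0],[0,0,0]],"offset":[[-0.005,0,0],[-0.005,0,0],[-0.005,0,0],[0,0,0]]}'
```

```text
t: 25.85
eef_pos: [0.503, -0.0613, 0.1034]
ee_rot: [-2.218, -2.22, -0.005]
ft_force: [0.9, 9.4, -0.7]
finger_gap: 0.0001
grasp_force: 4.8
```

Home: motion stopped at y −0.0613 while force rose to 9.4 N. I'll back off and go to the +x side of the keeper post.

```bash
python3 -m crank '{"fingers":[0,0,0,0,0,0,0,0,0,0,0],"turn":[[0,0,0],[0,0,0],[0,0,0],[0,0,0],[0,0,0],[0,0,0],[0,0,0],[0,0,0],[0,0,0],[0,0,0],[0,0,0]],"offset":[[0.1,0,0],[0.2,0,0],[0,0,-0.3],[0,0,-0.3],[0.14,0.27,0],[0.14,0.27,0],[0.14,0.27,0],[0.14,0.27,0],[0,0,0],[0,0,0],[0,0,0]]}'
python3 - <<'E'
from rig import ctrl, viewer
from h import *
s=ctrl.get_state();t=viewer.snapshot("top");sd=viewer.snapshot("side");w=viewer.snapshot("wrist");print(s["eef_pos"],s["ft_force"],fix(s))
c=np.zeros((420,800,3),np.uint8);c[:420,:400]=cv2.resize(sd["img"][130:280,250:393,::-1],(400,420),interpolation=2);c[:300,400:800]=cv2.resize(w["img"][:,:,::-1],(400,300),interpolation=3);cv2.imwrite("pics/c5.png",c)
E
```

```text
t: 26.95
eef_pos: [0.6096, 0.022, 0.1628]
ee_rot: [-2.221, -2.22, 0.005]
ft_force: [-0.3, 0.2, -0.5]
finger_gap: 0.0001
grasp_force: 0.0
[0.60960495 0.02198436 0.16282203] [-0.33943141  0.17892472 -0.52624378] [-0.036  0.022 -0.005]
```

View pics/c5.png

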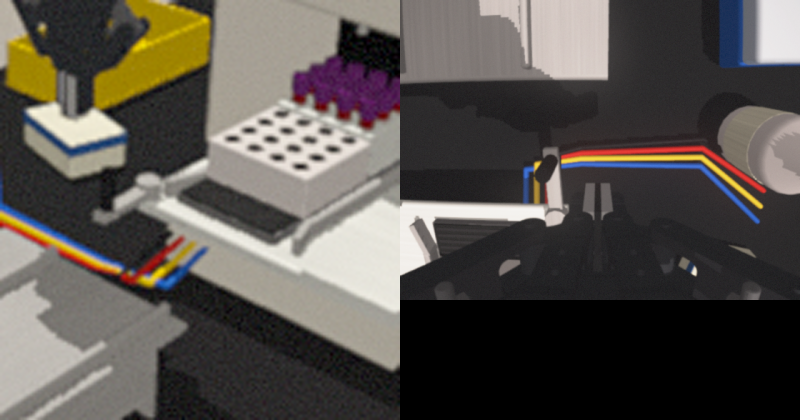

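The carrier sits home on the deck, the keeper is open with its black post at (105,190), and the fingers are on its +x side. I'll descend and start swinging.

```bash
python3 -m crank '{"fingers":[0,0,0,0,0,0,0,0],"turn":[[0,0,0],[0,0,0],[0,0,0],[0,0,0],[0,0,0],[0,0,0],[0,0,0],[0,0,0]],"offset":[[0.03,0,0.25],[0.02,0,0.24],[0,0,0.05],[0,-0.05,0],[0,-0.05,0],[0,-0.04,0],[0,-0.03,0],[0,-0.03,0]]}'
```

```text
t: 27.9
eef_pos: [0.5907, 0.0275, 0.1099]
ee_rot: [2.221, 2.221, -0.001]
ft_force: [1.1, 0.4, -0.7]
finger_gap: 0.0001
grasp_force: 0.5
```

```bash
python3 -m crank '{"fingers":[0,0,0,0,0,0,0,0,0,0,0,0,0,0,0],"turn":[[0,0,0],[0,0,0],[0,0,0],[0,0,0],[0,0,0],[0,0,0],[0,0,0],[0,0,0],[0,0,0],[0,0,0],[0,0,0],[0,0,0],[0,0,0],[0,0,0],[0,0,0]],"offset":[[-0.005,-0.027,0],[-0.005,-0.027,0],[-0.007,-0.027,0],[-0.007,-0.027,0],[-0.007,-0.027,0],[-0.007,-0.027,0],[-0.01,-0.027,0],[-0.01,-0.027,0],[-0.02,-0.028,0],[-0.023,-0.028,0],[-0.025,-0.028,0],[-0.025,-0.028,0],[-0.028,-0.028,0],[-0.03,-0.028,0],[0,0,0]]}'
```

```text
t: 29.4
eef_pos: [0.5516, 0.0061, 0.1091]
ee_rot: [-2.222, -2.22, 0.003]
ft_force: [-0.6, -0.3, -0.5]
finger_gap: -0.0001
grasp_force: 0.0
```

```bash
python3 -m crank '{"fingers":[0,0,0,0,0,0,0],"turn":[[0,0,0],[0,0,0],[0,0,0],[0,0,0],[0,0,0],[0,0,0],[0,0,0]],"offset":[[0,0.1,0],[0.2,0,0],[0.15,0,0],[0,-0.2,0],[0,-0.08,0],[0,0,0],[0,0,0]]}'
python3 - <<'E'
from rig import ctrl, viewer
from h import *
s=ctrl.get_state();t=viewer.snapshot("top");sd=viewer.snapshot("side");w=viewer.snapshot("wrist");print(s["eef_pos"],s["ft_force"],fix(s))
c=np.zeros((420,800,3),np.uint8);c[:420,:400]=cv2.resize(sd["img"][130:280,250:393,::-1],(400,420),interpolation=2);c[:300,400:800]=cv2.resize(w["img"][:,:,::-1],(400,300),interpolation=3);cv2.imwrite("pics/c6.png",c)
E
```

```text
t: 30.1
eef_pos: [0.5347, 0.0417, 0.1093]
ee_rot: [-2.221, -2.222, 0.001]
ft_force: [1.0, 0.3, 0.7]
finger_gap: 0.0002
grasp_force: 0.0
[0.53472953 0.04169824 0.10929623] [0.98017063 0.28338429 0.69468449] [-0.008  0.007  0.001]
```

View pics/c6.png

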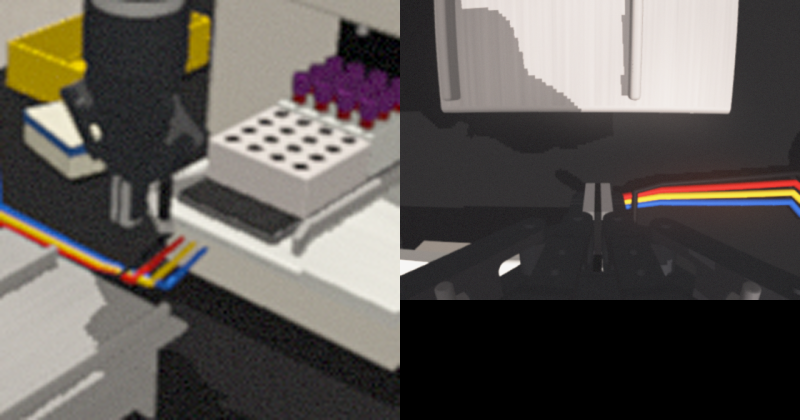

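The side view shows the post at (163,200), on the deck side of the fingers. I'll push −y.

```bash
python3 -m crank '{"fingers":[0,0,0,0,0,0,0,0,0,0,0,0,0,0],"turn":[[0,0,0],[0,0,0],[0,0,0],[0,0,0],[0,0,0],[0,0,0],[0,0,0],[0,0,0],[0,0,0],[0,0,0],[0,0,0],[0,0,0],[0,0,0],[0,0,0]],"offset":[[-0.08,0,0],[-0.06,0,0],[-0.04,0,0],[-0.03,-0.01,0],[-0.03,-0.01,0],[-0.03,-0.01,0],[-0.03,-0.01,0],[-0.03,-0.01,0],[-0.03,-0.01,0],[-0.03,-0.01,0],[-0.03,-0.01,0],[-0.03,-0.01,0],[-0.02,-0.01,0],[0,0,0]]}'
```

```text
t: 31.65
eef_pos: [0.5245, -0.0059, 0.1093]
ee_rot: [2.222, 2.221, -0.002]
ft_force: [-0.6, -0.8, 0.5]
finger_gap: 0.0001
grasp_force: 0.0
```

```bash
python3 -m crank '{"fingers":[0,0,0,0,0],"turn":[[0,0,0],[0,0,0],[0,0,0],[0,0,0],[0,0,0]],"offset":[[-0.01,0,0],[-0.01,0,0],[-0.01,0,0],[-0.01,0,0],[0,0,0]]}'
```

```text
t: 32.15
eef_pos: [0.5241, -0.0094, 0.1091]
ee_rot: [-2.221, -2.221, 0.003]
ft_force: [0.5, 1.0, -0.3]
finger_gap: -0.0001
grasp_force: 0.1
```

```bash
python3 -m crank '{"fingers":[0,0,0],"turn":[[0,0,0],[0,0,0],[0,0,0]],"offset":[[-0.01,0,0],[-0.005,0,0],[0,0,0]]}'
python3 - <<'E'
from rig import ctrl, viewer
from h import *
s=ctrl.get_state();t=viewer.snapshot("top");sd=viewer.snapshot("side");print(s["eef_pos"],s["ft_force"],fix(s))
c=np.zeros((420,800,3),np.uint8);c[:420,:400]=cv2.resize(sd["img"][130:280,250:393,::-1],(400,420),interpolation=2);c[:400,400:800]=cv2.resize(t["img"][180:300,310:430,::-1],(400,400),interpolation=2);cv2.imwrite("pics/c7.png",c)
E
```

```text
t: 32.45
eef_pos: [0.524, -0.0104, 0.1092]
ee_rot: [-2.22, -2.221, 0.001]
ft_force: [-1.0, 4.2, 0.1]
finger_gap: -0.0002
grasp_force: 1.3
[ 0.52404538 -0.01043282  0.10915213] [-1.04186754  4.17554644  0.09252913] [-0.022 -0.007  0.002]
```

The keeper reached its stop at the predicted place, with 4 N on the post. I'll retreat and verify numerically.

```bash
python3 -m crank '{"fingers":[0,0,0,0,0,0,0,0,0,0,0,0],"turn":[[0,0,0],[0,0,0],[0,0,0],[0,0,0],[0,0,0],[0,0,0],[0,0,0],[0,0,0],[0,0,0],[0,0,0],[0,0,0],[0,0,0]],"offset":[[0.1,0,0],[0.25,0,0],[0,0,-0.3],[0,0,-0.3],[0,0,-0.3],[0,0,-0.3],[0,-0.4,0],[0,-0.4,0],[0,-0.4,0],[0,-0.4,0],[0,0,0],[0,0,0]]}'
python3 - <<'E'
from rig import ctrl, viewer
from h import *
s=ctrl.get_state();t=viewer.snapshot("top");print(s["eef_pos"],s["ft_force"])
hsv=cv2.cvtColor(t["img"],cv2.COLOR_RGB2HSV); m=cv2.inRange(hsv,(130,80,40),(165,255,255))
n,l,st,c=cv2.connectedComponentsWithStats(m)
print([np.round(onz(t,*c[i],.143)[:2],4).tolist() for i in range(1,n) if st[i,4]>15])
for X in((.5225,-.0273,.115),(.5745,.0247,.115)): print(proj(t,X))
g=t["img"].max(2); u,v=proj(t,(.5225,-.0273,.115)).astype(int); print(g[v-12:v+13,u-12:u+13])
E
```

```text
t: 33.75
eef_pos: [0.3641, 0.0242, 0.2298]
ee_rot: [2.22, 2.221, -0.001]
ft_force: [0.8, 0.6, 0.5]
finger_gap: -0.0002
grasp_force: 0.0
[0.36414448 0.02423219 0.22980355] [0.79360113 0.62455374 0.51671859]
[[0.5365, -0.1668], [0.4927, -0.167], [0.4704, -0.169], [0.4713, -0.1929]]
[346.37664717 232.36006435]
[318.2278144  203.98609995]
[[ 52  49  53  50  52  62 113 204 205 205 203 204 203 212 188 170 172 192
  193 194 191 150 148 147 144]
 [ 50  51  50  51  51  64 115 204 207 205 203 203 197 161 112 103 105 112
  115 113 110  97  97  98 110]
 [117 115 116 116 117 110 113 204 206 204 203 202 197 153  82  66  71  72
   69  68  70  69  69  72  73]
 [131 130 134 133 131 125 115 202 207 204 206 203 194 115  75  67  90  83
   66  77  92  62  69  91  80]
 [127 126 126 126 125 115 116 203 206 205 205 202 194 105  75  67  97  85
   68  81  93  65  68  95  80]
 [ 70  72  71  70  69  85 123 203 205 205 203 201 195 107  75  68  95  86
   65  81  96  65  68  93  82]
 [ 52  53  54  54  54  78 125 202 205 201 203 203 191 104  73  68  97  85
   64  79  93  68  69  94  81]
 [ 50  47  57  57  60  84 12
[... 1162 characters left out ...]
63  63  84 147 145 108  76  72  95  86
   69  82  95  67  70  93  80]
 [ 53  54  53  53  57  79 107 120 111 119 190 191 149 106  78  69  97  88
   73  82  94  68  71  95  79]
 [ 55  51  51  53  55  79 103 122 121 130 203 203 172 105  78  71  95  86
   70  81  95  69  70  92  80]
 [ 54  54  52  54  56  83 124 136 120 122 140 173 157 107  77  68  94  86
   70  83  94  68  68  96  83]
 [ 54  52  54  53  54  83 140 161 228 150 158 230 152 106  79  71  96  88
   67  84  94  66  72  95  81]
 [ 55  54  53  55  56  88 143 165 236 231 231 233 151 106  76  69  95  87
   68  83  94  69  71  95  82]
 [ 54  52  54  52  56  85 151 231 236 236 236 234 151 107  76  69  95  88
   70  83  95  69  72  97  81]]
```

```bash
python3 -c "
from rig import ctrl
print(ctrl.finish_job())"
```

```text
the job is handed in; nothing more can be done
None
```

The carrier is home against the end stop and the keeper is shut across the mouth behind it, handed in at about 34 s with the arm clear; bystanders were not re-checked at the end.

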